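# Turn the tray and load the lamp steriliser

## Task

Take the steel box off the steriliser's shut lid and stand it flat in the middle of the rubber mat, then press the lid's front once so that its push latch lets go and the lid swings open. Lift the steel tray insert clear out of the well, turn it half round and set it fully home again so that its open bay lies at the lamp end (where the grey pod is), then lay every hand instrument from the table inside that open bay. Finally swing the lid down and press it once so that it latches shut and stays shut, and leave the other things on the table where they stand.

Things in the scene. Friction and masses are not known exactly. Their poses are not given: they have to be found in the camera images.
- steriliser: White lamp steriliser, fixed: housing 212 (x) x 176 (y) x 110 mm high, open well 186 (x) x 114 (y) from the rim (110) down to its floor at height 50; grey lamp pod, 44 x 120 x 100 high, against its +x end. Origin: centre of the housing's underside (pod not counted), z up. The lid hinges along the +y long edge; the latch is in the -y long edge (its front).
- lid (a joint): Lid angle in rad, growing as it opens: 0.00 latched (level, top face at height 130 mm), about -0.07 pressed home, 1.75 fully open (leaning a little back past upright). Flat plate 222 x 180 x 8 mm with a 14 mm front lip, sprung open and slowed by a damper: released, it swings up by itself in about 5 s. Pushing it down slowly takes 2 to 7 N at its front edge, more if pushed fast.
- lid_press (a point): Point on the lid's outer face at the dark press pad, middle of its front edge, 165 mm from the hinge; z axis out of the face, -y from hinge to front. Push latch: press here straight down to the stop, about 11 mm below the latched level (about 5 N, then rigid), and let it rise. A latched lid is then released, an unlatched one caught; each full press changes the state, a shallow one does not.
- lid_hinge (a point): Middle of the hinge line, fixed: 88 mm to the housing's +y, height 122 mm; x along the hinge line. The lid's outer face lies 8 mm outside the plane through the hinge line.
- insert: Stainless tray insert 180 (x) x 108 (y) mm, walls 28 high, 350 g, 3 mm play a side in the well. A grip plate 10 mm thick (x), 44 wide (y) stands in its middle, up to 58 mm above its underside: grip it there from above. Its +x half is the open bay; its -x half is covered by a perforated plate 16 mm up. Origin: centre of the underside, z up. It starts in the well, open bay away from the pod.
- bay (a point): Centre of the floor of the insert's open bay, 46 mm to the insert's +x of its middle, 3 mm above its underside; axes as the insert's. The bay is 82 (x) x 102 (y) mm inside, 25 mm deep.
- box: Closed stainless instrument box 112 (x) x 52 (y) x 30 mm high, 220 g, at the start on top of the lid. Origin: centre of its underside; x along its length, z up.
- mat: Black rubber mat 160 (x) x 120 (y) x 4 mm on the table, fixed. Origin: centre of its underside, z up.
- file: Stainless hand instrument lying flat: a straight bar handle 44 long, 10 wide and 12 high with a flat dark blade 10 wide, 5 thick, about 69 mm over all and 50 g, centre of mass near the origin. Origin: on its underside, at about mid length; x runs along it towards the head, z up. None when this start does not have it.
- scraper: Stainless hand instrument lying flat: a straight bar handle 44 long, 10 wide and 12 high with an upright thin blade 4 thick, about 69 mm over all and 50 g, centre of mass near the origin. Origin: on its underside, at about mid length; x runs along it towards the head, z up. None when this start does not have it.
- curette: Stainless hand instrument lying flat: a straight bar handle 44 long, 10 wide and 12 high with a thin neck and a small flat disc-like head, about 69 mm over all and 50 g, centre of mass near the origin. Origin: on its underside, at about mid length; x runs along it towards the head, z up. None when this start does not have it.
- clamp: Stainless hand instrument lying flat: a straight bar handle 44 long, 10 wide and 12 high with two thin parallel jaws, about 69 mm over all and 50 g, centre of mass near the origin. Origin: on its underside, at about mid length; x runs along it towards the head, z up. None when this start does not have it.
- spray: Bystander: bottle 60 mm across, 170 high; origin under its centre. Leave it.
- jar: Bystander: jar 60 mm across, 80 high; origin under its centre. Leave it.
- tape: Bystander: roll of paper tape 64 mm across, 20 high; origin under its centre. Leave it.
- dish: Bystander: small white dish 52 mm across, 16 high; origin under its centre. Leave it.
- cup: Bystander: clear cup 68 mm across, 80 high; origin under its centre. Leave it.
- pouches: Bystander: cardboard box 120 x 70 x 50 mm; origin under its centre. Leave it.
- timer: Bystander: white timer 60 x 50 x 25 mm; origin under its centre. Leave it.

How it is judged:
On the way, in this order (a step that is already met when the one before it is completed fails the run):
1. the box stands on the mat while the lid is still latched (horizontal distance between box and mat below 0.045 m and height (world z) of box below 0.009 m and angle between box's own z axis and vertical below 0.1 rad and value of joint lid below 0.05 rad), for 0.2 s.
2. the latch is released and the lid is open (value of joint lid above 1.5 rad), for 0.2 s.
3. the insert is lifted clear of the well (z of insert in the frame of steriliser above 0.112 m), for 0.1 s.
4. the insert stands home in the well, its open bay at the lamp end, no longer touched (x of bay in the frame of steriliser above 0.035 m and z of insert in the frame of steriliser below 0.055 m and angle between insert's own z axis and vertical below 0.06 rad and contact force between insert and the fingers below 0.1 N and value of joint lid above 1.5 rad), for 0.2 s.
5. every instrument lies in the open bay, the lid still open (x of file in the frame of bay between -0.041 and 0.041 m and y of file in the frame of bay between -0.05 and 0.05 m and z of file in the frame of bay between -0.004 and 0.024 m and x of scraper in the frame of bay between -0.041 and 0.041 m and y of scraper in the frame of bay between -0.05 and 0.05 m and z of scraper in the frame of bay between -0.004 and 0.024 m and x of curette in the frame of bay between -0.041 and 0.041 m and y of curette in the frame of bay between -0.05 and 0.05 m and z of curette in the frame of bay between -0.004 and 0.024 m and x of clamp in the frame of bay between -0.041 and 0.041 m and y of clamp in the frame of bay between -0.05 and 0.05 m and z of clamp in the frame of bay between -0.004 and 0.024 m and value of joint lid above 1 rad), for 0.2 s.
At the end, for the whole second after the job is handed in: Lid latched shut (within 0.02 rad of 0); insert level on the well floor (within 5 mm), its open bay at the pod end; every instrument present inside the bay, below its wall tops; box flat on the mat, its middle within 45 mm of the mat's; all at rest (value of joint lid between -0.02 and 0.02 rad and x of bay in the frame of steriliser above 0.035 m and z of insert in the frame of steriliser below 0.055 m and angle between insert's own z axis and vertical below 0.06 rad and horizontal distance between box and mat below 0.045 m and height (world z) of box below 0.009 m and angle between box's own z axis and vertical below 0.1 rad and x of file in the frame of bay between -0.041 and 0.041 m and y of file in the frame of bay between -0.05 and 0.05 m and z of file in the frame of bay between -0.004 and 0.024 m and x of scraper in the frame of bay between -0.041 and 0.041 m and y of scraper in the frame of bay between -0.05 and 0.05 m and z of scraper in the frame of bay between -0.004 and 0.024 m and x of curette in the frame of bay between -0.041 and 0.041 m and y of curette in the frame of bay between -0.05 and 0.05 m and z of curette in the frame of bay between -0.004 and 0.024 m and x of clamp in the frame of bay between -0.041 and 0.041 m and y of clamp in the frame of bay between -0.05 and 0.05 m and z of clamp in the frame of bay between -0.004 and 0.024 m and linear speed of each of box, insert below 0.02 m/s); the robot touches nothing.
It fails at once if one of the other things on the table is knocked more than 50 mm from its place (distance of any of spray, jar, tape, dish, cup, pouches, timer from where it was at the start of the episode above 0.05 m).
Of file, scraper, curette, clamp only 2 to 3 are there at a start; the rules pass over those that are not, and their reading is None.
At some moment in a run one of file, scraper, curette, clamp, box may be knocked a few centimetres aside while the robot is not near it.
It also fails if it takes over 210 s, if anything falls off the work surface, if the arm or the gripper's body presses on something with over 40 N, if the wrist force passes 120 N, or if a joint passes its speed limit or range.

## Robot

A 6-joint arm with a two-finger parallel gripper is mounted at the origin on the work surface. World frame = base frame: x ahead of the robot, y to its left, z up, the work surface at z = 0. Lengths are in m, angles in rad, forces in N, time in s.
With the tool pointing down it reaches from about 0.35 to 0.85 m from the base axis. Payload 8.1 kg.
Tool frame: the origin (TCP) lies midway between the tips of the shut fingers; the grasp point (between the pads) lies 19 mm behind it (robot.grip_point_offset is the distance from the TCP to the grasp point, in m); z points along the fingers, y is the line along which they close (so a half turn about z gives the same grasp; the last joint's range is limited). The gripper opens to 93 mm and grips with 3 to 60 N. Pads are 15 mm wide; open, the fingers measure 128 mm over their backs; the gripper's body (75 mm by 188 mm) begins 65 mm behind the grasp point.
Start: joints at [-1.335, 0.13, 1.488, -0, 1.523, -0.085], TCP at [0.189, -0.569, 0.219] pointing down, gripper open.
Joint ranges: [-2.96, 2.96], [-0.89, 2.26], [0.02, 2.5], [-1.34, 4.48], [0, 2.73], [-2.66, 2.66]. Speed limits (rad/s): [2.39, 2.39, 2.79, 3.14, 3.14, 3.14].

## Interface

Orientations are given as a rotation vector (axis times angle).
In Python, from plant import robot, read_camera, job gives the robot as it stands.
- The arm moves only by the shell command python3 -m inch 'ROWS' [FORCE]. ROWS is JSON, one flat list of numbers, 5 for each row, row after row: the shift along the world's x, y, z in mm, then the turn about the world's z in degrees, then the opening in per cent of the stroke, from 0 (shut) to 100 (fully open). In form: [dx, dy, dz, yaw, hand, dx, dy, dz, yaw, hand, ...]. A call has 1 to 10 rows; each row is the pose to reach, as a shift and turn from the pose commanded when the call began; what a row does not reach only later rows make up. A row lasts 1/12 s, in which the tool goes at most 41.7 mm and 7.16 degrees, less where a joint would pass 70% of its speed; a pose out of reach is approached as far as the arm can. A call with a gripper value outside its range is refused whole. The fingers move at their own pace and stop on an object; FORCE is the grip in N (left out, the last holds). Time passes only in rows, so rows that repeat a pose let the fingers close. It gives the time, the measured TCP pose, the force, the opening and the grip force at its end, in the units of the state.
- robot.read_state(): the state, without advancing time (a new reading comes with each control period).
- read_camera(name): name is "scene" or "top"; returns a dict with "image" (420x560x3 uint8, blue, green, red), "K" (3x3 intrinsics, pixels), "extrinsics" (4x4, takes a point from world to camera coordinates). Camera axes: x right, y down, z forward; pixel columns grow to the right and rows downward; lengths in m; the calibration is good to about 2 mm. A picture is of the moment at which its call begins. There is no depth.
- job.close_job(): hands the job in; it is judged then, once.
The state is a dict: "t": time; "q": joint angles; "dq": joint speeds; "joint_torque": joint torques, N m; "tool_pos": TCP position; "orientation": TCP orientation; "force": force on the tool from outside, world axes, zero at the start; "wrist_torque": the same for the moment, N m; "opening": finger opening in m; "gripper_force": force on a finger pad.
Only numpy, scipy, OpenCV 4.12 (cv2) and the standard library are available. Lean on these libraries where they do the work, as an engineer would, in place of code of your own. Each camera call takes 0.05 s, during which the arm holds its last target. There are 200 camera calls.

## Working session

There is one attempt and no reset: what is moved stays moved. The work goes in short steps, Python scripts to look and compute and a shell command to move; the robot and the scene stay as the last step left them, time stands still between calls to the robot, and variables do not carry over. Pictures are saved under pics/ and viewed, at most 14 in all, crops included, and the job is handed in when it is done.

```bash
ls; mkdir -p pics; cat > h.py <<'E'
import numpy as np, cv2
from plant import robot, read_camera, job
def snap(name,fn):
    c=read_camera(name); cv2.imwrite('pics/'+fn+'.png',c['image']); np.savez('pics/'+fn+'.npz',K=c['K'],E=c['extrinsics']); return c
def px2w(fn,u,v,z):
    d=np.load('pics/'+fn+'.npz');K,E=d['K'],d['E']
    r=E[:3,:3].T@np.linalg.solve(K,[u,v,1.]);o=-E[:3,:3].T@E[:3,3]
    return (o+r*(z-o[2])/r[2]).round(4)
def w2px(fn,p):
    d=np.load('pics/'+fn+'.npz');q=d['K']@(d['E']@np.append(p,1))[:3];return (q[:2]/q[2]).round(1)
E
python3 - <<'E'
from h import *
for n in ('top','scene'):
    c=snap(n,n+'0'); print(c['K'].round(1).tolist(),c['extrinsics'].round(3).tolist())
print(robot.read_state(), robot.grip_point_offset)
E
```

```text
pics
[[494.5, 0.0, 285.8], [0.0, 494.5, 210.7], [0.0, 0.0, 1.0]] [[-0.008, -1.0, -0.019, -0.01], [-0.991, 0.011, -0.136, 0.512], [0.136, 0.018, -0.99, 1.231], [0.0, 0.0, 0.0, 1.0]]
[[475.4, 0.0, 281.3], [0.0, 475.4, 219.7], [0.0, 0.0, 1.0]] [[-0.648, 0.761, 0.015, 0.335], [0.395, 0.353, -0.848, -0.087], [-0.651, -0.544, -0.53, 1.778], [0.0, 0.0, 0.0, 1.0]]
{'t': 0.1, 'q': array([-1.33537563e+00,  1.31113328e-01,  1.48918790e+00, -8.62949611e-06,
        1.52302478e+00, -8.54286668e-02]), 'dq': array([-8.00622195e-05, -2.86276486e-03, -2.02134019e-03, -2.29048347e-03,
        1.50087446e-04,  9.34012570e-04]), 'joint_torque': array([ 1.54609421e-03, -5.61340213e+01, -4.93096447e+01,  7.70279369e-02,
        2.91457580e-02, -4.26152621e-05]), 'tool_pos': array([ 0.18910017, -0.56885809,  0.21766621]), 'orientation': array([-3.09954738e+00, -5.01554641e-01,  2.17385021e-04]), 'force': array([ 0.71549563, -0.26152999, -0.30170843]), 'wrist_torque': array([-0.00095159, -0.03206899, -0.00621653]), 'gripper_force': 0.0, 'opening': 0.09307264633518052} 0.0188
```

View pics/top0.png

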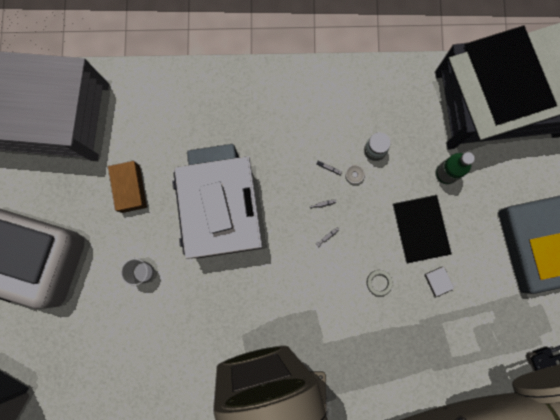

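View pics/scene0.png

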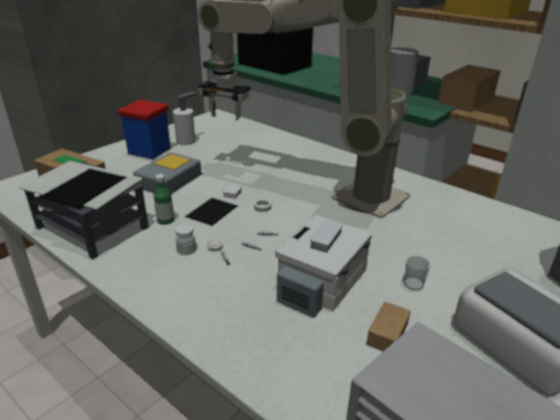

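The top view shows the steriliser at (218,208) with its pod up (+x) and the press pad at (248,202), so the front faces -y. The box is on the lid at (215,207), the mat is at (423,228), and three instruments lie at (329,167), (322,204) and (328,237). I'll zoom in on these.

```bash
python3 - <<'E'
from h import *
i=cv2.imread('pics/top0.png')
a=cv2.resize(i[140:264,165:275],None,fx=4,fy=4,interpolation=cv2.INTER_CUBIC)
b=cv2.resize(i[152:252,305:365],None,fx=4.96,fy=4.96,interpolation=cv2.INTER_CUBIC)
b=b[:496]
cv2.imwrite('pics/c1.png',np.hstack([a,b])); print(a.shape,b.shape)
g=cv2.cvtColor(i,cv2.COLOR_BGR2GRAY)
m=(g[190:268,385:460]<45).astype(np.uint8);n,l,s,c=cv2.connectedComponentsWithStats(m);k=1+s[1:,4].argmax();print('mat',c[k]+[385,190],cv2.minAreaRect(np.argwhere(l==k)[:,::-1].astype(np.float32)))
u,v=c[k]+[385,190];print(px2w('top0',u,v,.004))
E
```

```text
(496, 440, 3) (496, 298, 3)
mat [421.48446275 228.71583677] ((36.52622985839844, 38.611473083496094), (61.09624099731445, 44.719932556152344), 76.75948333740234)
[ 0.4651 -0.3665  0.004 ]
```

View pics/c1.png

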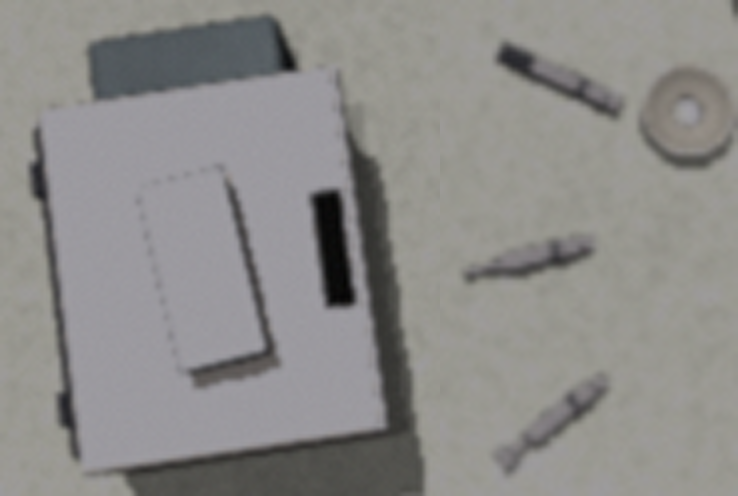

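The crop shows the lid corners, box top, press pad (332,248) and three instruments: the file at the top, a curette-like one in the middle and a clamp at the bottom. I'll convert these to positions.

```bash
python3 - <<'E'
from h import *
A=lambda x,y,z:px2w('top0',165+x/4-.375,140+y/4-.375,z)
B=lambda x,y,z:px2w('top0',305+(x-440)/4.96-.4,152+y/4.96-.4,z)
def rep(n,P):
    P=np.array(P); print(n,P[:,:2].tolist(),'c',P.mean(0).round(4))
L=[A(x,y,.13) for x,y in[(40,108),(335,70),(386,430),(82,470)]];rep('lid',L)
d=L[0]-L[3]+L[1]-L[2];print('yaw x',np.degrees(np.arctan2(d[1],d[0])),[np.linalg.norm(L[i]-L[(i+1)%4]) for i in range(4)])
X=[A(x,y,.16) for x,y in[(138,185),(222,165),(270,350),(183,372)]];rep('box',X)
d=X[0]-X[3]+X[1]-X[2];print('yaw box',np.degrees(np.arctan2(d[1],d[0])),[np.linalg.norm(X[i]-X[(i+1)%4]) for i in range(4)])
rep('pad',[A(x,y,.13) for x,y in [(311,193),(340,190),(353,304),(327,306)]])
for n,(h,e) in dict(i1=((503,50),(620,108)),i2=((468,274),(594,242)),i3=((503,462),(604,380))).items():
    p,q=B(*h,.006),B(*e,.006);d=p-q;print(n,(p+q)/2,np.degrees(np.arctan2(d[1],d[0])),np.linalg.norm(d))
from scipy.spatial.transform import Rotation as R
print(R.from_rotvec(robot.read_state()['orientation']).as_matrix().round(3))
E
```

```text
lid [[0.6087, 0.2497], [0.6298, 0.0721], [0.4132, 0.0417], [0.3915, 0.2201]] c [0.5108 0.1459 0.13  ]
yaw x 7.874765364255865 [np.float64(0.17884901453460683), np.float64(0.21872292975360405), np.float64(0.17971491312631793), np.float64(0.21920766409959302)]
box [[0.5552, 0.1839], [0.5664, 0.135], [0.4579, 0.1063], [0.4457, 0.1563]] c [0.5063 0.1454 0.16  ]
yaw box 14.480627116069366 [np.float64(0.05016622369682613), np.float64(0.11223163546879288), np.float64(0.051466882555678446), np.float64(0.11292479798520788)]
pad [[0.5549, 0.0862], [0.5565, 0.0689], [0.4879, 0.0611], [0.4868, 0.0765]] c [0.5215 0.0732 0.13  ]
i1 [ 0.63   -0.1301  0.006 ] 62.256795527993724 0.06960114941579627
i2 [ 0.53355 -0.11215  0.006  ] 103.73266570379675 0.0686627992438409
i3 [ 0.44715 -0.12235  0.006  ] 128.35928582671787 0.06848313661040942
[[ 0.949  0.315 -0.   ]
 [ 0.315 -0.949  0.002]
 [ 0.    -0.002 -1.   ]]
```

```bash
python3 -m inch '[160,357,0,-2,100,160,357,0,-2,100,160,357,0,-2,100,160,357,0,-2,100,160,357,0,-2,100,160,357,0,-2,100,160,357,0,-2,100,160,357,0,-2,100,160,357,0,-2,100,160,357,0,-2,100]' 20; python3 -m inch '[157,357,0,-2,100,157,357,0,-2,100,157,357,0,-2,100,157,357,0,-2,100,157,357,0,-2,100,157,357,0,-2,100,157,357,0,-2,100,157,357,0,-2,100,157,357,0,-2,100,157,357,0,-2,100]'; python3 - <<'E'
from h import *
snap('scene','s1'); s=robot.read_state();print(s['q'].round(3),s['tool_pos'],s['force'])
E
```

```text
t: 0.93
tool_pos: [0.3502, -0.2083, 0.2184]
orientation: [-3.108, -0.451, -0.001]
force: [-0.2, -0.6, 0.5]
opening: 0.0932
gripper_force: 0.0
t: 1.77
tool_pos: [0.5068, 0.1492, 0.2179]
orientation: [-3.115, -0.398, 0.0]
force: [0.3, 0.1, -0.7]
opening: 0.093
gripper_force: 0.0
[ 0.189 -0.063  1.687  0.002  1.518  1.504] [0.50688476 0.14951947 0.2178026 ] [-1.77286969  0.04939344 -0.28526708]
```

View pics/s1.png

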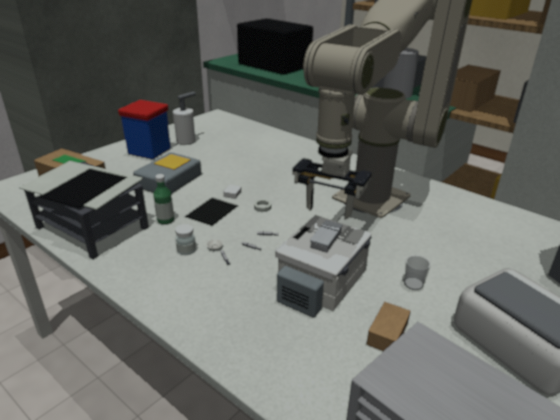

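The gripper is above the lid with its fingers straddling the box near (325,235). I'll descend and grip.

```bash
python3 -m inch '[0,-3,-25,0,100,0,-3,-50,0,100,0,-3,-70,0,100,0,-3,-78,0,100,0,-3,-82,0,100,0,-3,-82,0,0,0,-3,-82,0,0,0,-3,-82,0,0,0,-3,-82,0,0,0,-3,-82,0,0]' 20; python3 -m inch '[0,0,0,0,0,0,0,0,0,0,0,0,0,0,0,0,0,0,0,0,0,0,0,0,0,0,0,0,0,0,0,0,0,0,0]'
```

```text
t: 2.65
tool_pos: [0.5069, 0.1417, 0.1378]
orientation: [-3.117, -0.393, -0.003]
force: [-0.3, 2.5, 0.8]
opening: 0.064
gripper_force: 1.5
t: 3.23
tool_pos: [0.5065, 0.1419, 0.1372]
orientation: [-3.116, -0.393, -0.001]
force: [-0.6, 3.2, 5.5]
opening: 0.0517
gripper_force: 20.0
```

```bash
python3 -m inch '[0,0,25,0,0,0,0,50,0,0,0,0,70,0,0,-10,-60,70,0,0,-18,-200,70,0,0,-18,-200,70,0,0,-18,-200,70,0,0,-18,-200,70,0,0,-18,-200,70,0,0,-18,-200,70,0,0]'; python3 -m inch '[-24,-308,0,0,0,-24,-308,0,0,0,-24,-308,0,0,0,-24,-308,0,0,0,-24,-308,0,0,0,-24,-308,0,0,0,-24,-308,0,0,0,-24,-308,0,0,0,-24,-308,0,0,0,-24,-308,0,0,0]'
```

```text
t: 4.07
tool_pos: [0.4874, -0.0603, 0.2058]
orientation: [-3.118, -0.387, 0.003]
force: [-0.2, 0.7, -2.0]
opening: 0.0515
gripper_force: 20.0
t: 4.9
tool_pos: [0.4643, -0.3658, 0.2055]
orientation: [-3.115, -0.392, 0.002]
force: [-0.3, 0.1, -1.7]
opening: 0.0516
gripper_force: 20.0
```

```bash
python3 -m inch '[0,0,-40,0,0,0,0,-80,0,0,0,0,-120,0,0,0,0,-150,0,0,0,0,-170,0,0,0,0,-180,0,0,0,0,-187,0,0,0,0,-191,0,0,0,0,-194,0,0,0,0,-194,0,0]'; python3 -m inch '[0,0,0,0,0,0,0,0,0,90,0,0,0,0,90,0,0,0,0,90,0,0,0,0,90,0,0,40,0,90,0,0,80,0,90,0,0,120,0,90,0,0,160,0,90]'; python3 - <<'E'
from h import *
snap('scene','s2');snap('top','t2')
E
```

```text
t: 5.73
tool_pos: [0.4651, -0.3667, 0.0137]
orientation: [3.115, 0.394, 0.002]
force: [-1.0, 0.2, -1.9]
opening: 0.0519
gripper_force: 20.0
t: 6.48
tool_pos: [0.4639, -0.3662, 0.1744]
orientation: [-3.117, -0.393, 0.0]
force: [0.8, -0.2, 0.2]
opening: 0.0834
gripper_force: 0.0
```

```bash
python3 -m inch '[28,219,0,42,0,28,219,0,42,0,28,219,0,42,0,28,219,0,42,0,28,219,0,42,0,28,219,0,42,0,28,219,0,42,0,28,219,0,42,0,28,219,0,42,0,28,219,0,42,0]'; python3 -m inch '[29,219,0,41,0,29,219,0,41,0,29,219,0,41,0,29,219,0,41,0,29,219,0,41,0,29,219,0,41,0,29,219,0,41,0,29,219,0,41,0,29,219,-20,41,0,29,219,-30,41,0]'; python3 - <<'E'
from h import *
snap('top','t3')
a=cv2.imread('pics/s2.png')[150:280,120:330];b=cv2.imread('pics/t3.png')[130:270,160:470]
cv2.imwrite('pics/c2.png',np.vstack([cv2.resize(a,(452,280)),cv2.resize(b,(620,280))[:, :452]]) if 0 else np.vstack([cv2.copyMakeBorder(cv2.resize(a,(452,280)),0,0,0,168,0),cv2.resize(b,(620,280))]))
s=robot.read_state();print(s['q'].round(3),s['tool_pos'],s['orientation'])
E
```

```text
t: 7.42
tool_pos: [0.4921, -0.1487, 0.1725]
orientation: [2.771, 1.479, -0.0]
force: [0.3, -0.3, 0.9]
opening: 0.0217
gripper_force: 0.0
t: 8.25
tool_pos: [0.5212, 0.0695, 0.1415]
orientation: [2.08, 2.354, -0.001]
force: [-1.1, -0.9, -0.4]
opening: 0.0005
gripper_force: 0.0
[ 0.036 -0.018  1.79  -0.     1.375 -0.088] [0.51947592 0.06953978 0.13894925] [-2.07792968 -2.35219684  0.0055273 ]
```

View pics/c2.png

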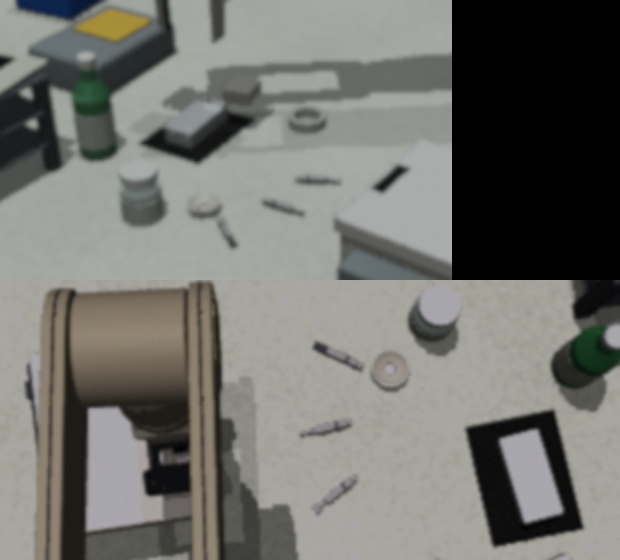

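The box is flat and centred on the mat at (532,476) in the lower crop. The gripper is over the press pad, so I'll press the latch.

```bash
python3 -m inch '[0,0,-5,0,0,0,0,-10,0,0,0,0,-13,0,0,0,0,-16,0,0,0,0,-19,0,0,0,0,-20,0,0,0,0,-21,0,0,0,0,-21,0,0]'
```

```text
t: 8.97
tool_pos: [0.5218, 0.0712, 0.1222]
orientation: [2.073, 2.359, 0.0]
force: [-0.0, -3.0, 4.6]
opening: 0.0007
gripper_force: 2.1
```

```bash
python3 -m inch '[0,0,-1,0,0,0,0,-2,0,0,0,0,-3,0,0,0,0,-4,0,0,0,0,-5,0,0,0,0,-5,0,0]'
```

```text
t: 9.47
tool_pos: [0.5218, 0.0713, 0.1176]
orientation: [2.073, 2.359, 0.001]
force: [-2.5, -5.1, 9.1]
opening: 0.0002
gripper_force: 4.4
```

```bash
python3 -m inch '[0,0,-1,0,0,0,0,-2,0,0,0,0,-3,0,0,0,0,-3,0,0]'; python3 -m inch '[0,0,5,0,0,0,0,12,0,0,0,0,20,0,0,4,-25,30,0,0,9,-60,40,0,0,14,-100,60,0,0,14,-100,90,0,0]'
```

```text
t: 9.8
tool_pos: [0.522, 0.0713, 0.1168]
orientation: [2.073, 2.359, 0.001]
force: [-11.1, -5.0, 24.1]
opening: 0.0006
gripper_force: 12.3
t: 10.38
tool_pos: [0.5334, -0.0325, 0.2011]
orientation: [-2.074, -2.354, 0.007]
force: [0.3, -0.2, -0.8]
opening: 0.0004
gripper_force: 0.0
```

```bash
for i in 1; do python3 -m inch '[-60,-180,100,0,40,-60,-180,100,0,40,-60,-180,100,0,40,-60,-180,100,0,40,-60,-180,100,0,40,-60,-180,100,0,40,-60,-180,100,0,40,-60,-180,100,0,40,-60,-180,100,0,40,-60,-180,100,0,40]'; done; for i in 1 2 3 4 5; do python3 -m inch '[0,0,0,0,40,0,0,0,0,40,0,0,0,0,40,0,0,0,0,40,0,0,0,0,40,0,0,0,0,40,0,0,0,0,40,0,0,0,0,40,0,0,0,0,40,0,0,0,0,40]'>/dev/null; done; python3 - <<'E'
from h import *
snap('top','t4');snap('scene','s4')
a=cv2.imread('pics/t4.png')[130:270,130:270];b=cv2.imread('pics/s4.png')[150:320,250:400]
cv2.imwrite('pics/c4.png',np.hstack([cv2.resize(a,(490,490),interpolation=2),cv2.resize(b,(300,490)[:2] if 0 else (300,340)) if 0 else cv2.copyMakeBorder(cv2.resize(b,(300,340)),0,150,0,0,0)]))
E
```

```text
t: 11.22
tool_pos: [0.4753, -0.2067, 0.3022]
orientation: [-2.07, -2.36, 0.0]
force: [0.1, 0.1, -0.4]
opening: 0.0374
gripper_force: 0.0
```

View pics/c4.png

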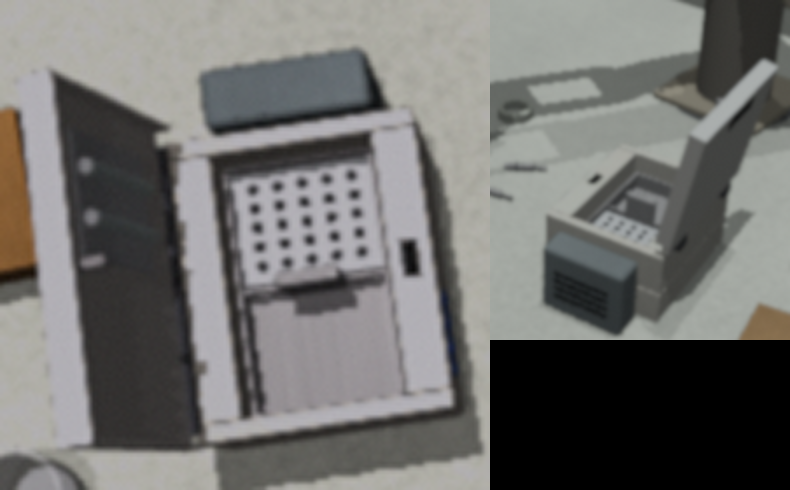

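The lid is fully open. The insert's grip plate is at (310,275) in the crop, with the perforated half towards the pod. I'll compute the positions.

```bash
python3 - <<'E'
from h import *
A=lambda x,y,z:px2w('t4',130+x/3.5-.36,130+y/3.5-.36,z)
L=np.array([A(x,y,.11) for x,y in[(178,142),(410,112),(452,405),(208,440)]]);d=L[0]-L[3]+L[1]-L[2]
print(L[:,:2].tolist(),L.mean(0),np.degrees(np.arctan2(d[1],d[0])))
W=np.array([A(x,y,.11) for x,y in[(213,155),(372,134),(408,388),(243,418)]]);d=W[0]-W[3]+W[1]-W[2]
print('well',W.mean(0),np.degrees(np.arctan2(d[1],d[0])),[np.linalg.norm(W[i]-W[(i+1)%4]) for i in range(4)])
P=np.array([A(x,y,.108) for x,y in[(274,278),(342,268)]]);print('plate',P,P.mean(0),np.linalg.norm(P[0]-P[1]))
print('predicted: c px', w2px('t4',[.5105,.148,.108]))
for n,u,v in(('jar',377,150),('dish',355,175),('pouch',126,186),('spray',450,175),('cup',137,272)): print(n,px2w('t4',u,v,.03))
E
```

```text
[[0.6042, 0.24], [0.6236, 0.0778], [0.4188, 0.0486], [0.3965, 0.2152]] [0.510775 0.1454   0.11    ] 7.458127592823164
well [0.511225 0.14745  0.11    ] 7.794210612377071 [np.float64(0.11181793237222729), np.float64(0.17933658299410074), np.float64(0.11445610512331791), np.float64(0.1849378273907207)]
plate [[0.5078 0.1719 0.108 ]
 [0.5143 0.1248 0.108 ]] [0.51105 0.14835 0.108  ] 0.04754639839146599
predicted: c px [217.8 207.9]
jar [ 0.6695 -0.2539  0.03  ]
dish [ 0.6039 -0.195   0.03  ]
pouch [0.582  0.4005 0.03  ]
spray [ 0.6009 -0.4393  0.03  ]
cup [0.3594 0.3644 0.03  ]
```

```bash
python3 -m inch '[36,354,-80,0,40,36,354,-80,0,40,36,354,-80,0,40,36,354,-80,0,40,36,354,-80,0,40,36,354,-80,0,40,36,354,-80,0,40,36,354,-80,0,40,36,354,-80,0,40,36,354,-80,0,40]'; python3 -m inch '[0,0,-30,0,40,0,0,-60,0,40,0,0,-90,0,40,0,0,-115,0,40,0,0,-130,0,40,0,0,-137,0,40,0,0,-141,0,40,0,0,-141,0,40]' 40; python3 -m inch '[0,0,0,0,0,0,0,0,0,0,0,0,0,0,0,0,0,0,0,0,0,0,0,0,0,0,0,0,0,0,0,0,0,0,0,0,0,0,0,0]' 40
```

```text
t: 16.32
tool_pos: [0.51, 0.1507, 0.2216]
orientation: [-2.066, -2.362, 0.001]
force: [0.4, -0.2, 0.3]
opening: 0.0372
gripper_force: 0.0
t: 16.98
tool_pos: [0.5113, 0.1453, 0.0826]
orientation: [-2.074, -2.359, 0.0]
force: [-0.0, -0.1, -0.6]
opening: 0.0376
gripper_force: 0.0
t: 17.65
tool_pos: [0.5114, 0.1457, 0.0834]
orientation: [2.073, 2.36, 0.001]
force: [-1.7, -0.3, 5.4]
opening: 0.0094
gripper_force: 40.0
```

```bash
python3 -m inch '[0,0,10,0,0,0,0,25,0,0,0,0,45,0,0,0,0,70,0,0,0,0,95,0,0,0,0,95,0,0,0,0,95,0,0]'; python3 -m inch '[5,-41,0,0,0,10,-82,0,0,0,20,-120,0,7,0,40,-155,0,14,0,70,-180,0,21,0,105,-195,0,28,0,140,-205,0,35,0,180,-205,0,42,0,219,-206,0,49,0,219,-206,0,56,0]'; python3 -m inch '[0,0,0,7,0,0,0,0,14,0,0,0,-20,21,0,0,0,-40,28,0,0,0,-60,34,0,0,0,-80,34,0,0,0,-80,34,0]'
```

```text
t: 18.23
tool_pos: [0.5123, 0.1458, 0.1792]
orientation: [2.072, 2.358, 0.004]
force: [-0.3, -0.2, -2.5]
opening: 0.0094
gripper_force: 40.0
t: 19.07
tool_pos: [0.7331, -0.0607, 0.1677]
orientation: [-0.713, -3.051, 0.0]
force: [-0.7, -0.2, -5.9]
opening: 0.0095
gripper_force: 40.0
t: 19.65
tool_pos: [0.7251, -0.0596, 0.0882]
orientation: [0.202, -3.123, -0.004]
force: [-1.4, -0.4, -5.0]
opening: 0.0096
gripper_force: 40.0
```

```bash
python3 -m inch '[0,0,-20,0,0,0,0,-35,0,0,0,0,-44,0,0,0,0,-48,0,0,0,0,-51,0,0,0,0,-52,0,0,0,0,-52,0,0]'
```

```text
t: 20.23
tool_pos: [0.7307, -0.0605, 0.0464]
orientation: [-0.202, 3.134, -0.0]
force: [0.5, -0.1, -2.4]
opening: 0.0098
gripper_force: 40.0
```

```bash
python3 -m inch '[0,0,-4,0,0,0,0,-8,0,0,0,0,-11,0,0,0,0,-12,0,0,0,0,-12,0,0]'
```

```text
t: 20.65
tool_pos: [0.7302, -0.0604, 0.0336]
orientation: [0.202, -3.135, 0.0]
force: [0.5, -0.3, -2.6]
opening: 0.0099
gripper_force: 40.0
```

```bash
python3 -m inch '[0,0,-1,0,0,0,0,-1,0,40,0,0,-1,0,40,0,0,-1,0,40,0,0,-1,0,40,0,0,20,0,40,0,0,50,0,40,0,0,50,-7,40,0,0,50,-14,40,0,0,50,-21,40]'; python3 -m inch '[0,0,0,-80,40,0,0,0,-80,40,0,0,0,-80,40,0,0,0,-80,40,0,0,0,-80,40,0,0,0,-80,40,0,0,0,-80,40,0,0,0,-80,40,0,0,0,-80,40,0,0,0,-80,40]';  python3 -m inch '[0,0,0,-79,40,0,0,0,-79,40,0,0,0,-79,40,0,0,0,-79,40,0,0,0,-79,40,0,0,0,-79,40,0,0,0,-79,40,0,0,0,-79,40,0,0,0,-79,40,0,0,0,-79,40]';  python3 -m inch '[0,0,0,-9,40,0,0,0,-9,40,0,0,0,-9,40]'; python3 - <<'E'
from h import *
s=robot.read_state();print(s['q'])
snap('top','t5')
b=cv2.imread('pics/t5.png')[90:270,170:400];cv2.imwrite('pics/c5.png',cv2.resize(b,(690,540)))
E
```

```text
t: 21.48
tool_pos: [0.731, -0.0605, 0.085]
orientation: [0.382, 3.116, -0.0]
force: [0.1, -0.9, -0.5]
opening: 0.037
gripper_force: 0.0
t: 22.32
tool_pos: [0.7303, -0.0604, 0.0837]
orientation: [2.134, 2.305, 0.0]
force: [-0.7, 0.2, -0.1]
opening: 0.037
gripper_force: 0.0
t: 23.15
tool_pos: [0.7303, -0.0604, 0.0837]
orientation: [3.08, 0.621, 0.0]
force: [0.2, -0.1, 0.4]
opening: 0.0375
gripper_force: 0.0
t: 23.4
tool_pos: [0.7303, -0.0604, 0.0836]
orientation: [3.118, 0.384, 0.0]
force: [0.8, 0.2, -0.4]
opening: 0.0371
gripper_force: 0.0
[-1.52482368e-01  5.72149096e-01  1.19300558e+00  2.52256524e-05
  1.37631560e+00  1.17321162e+00]
```

View pics/c5.png

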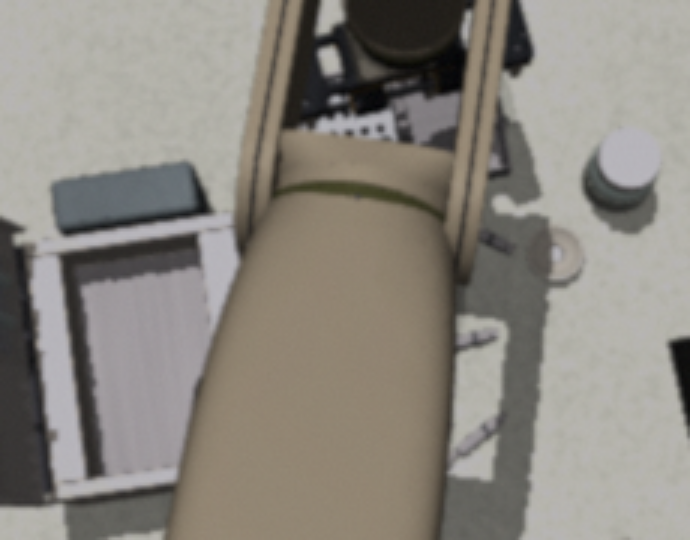

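The well is empty. The insert stands on the table at (400,140) in the crop, with its bay to the right. I'll finish the turn and regrip.

```bash
python3 -m inch '[0,0,-10,-6,40,0,0,-25,-7,40,0,0,-40,-7,40,0,0,-48,-7,40,0,0,-50,-7,40,0,0,-50,-7,40,0,0,-50,-7,0,0,0,-50,-7,0,0,0,-50,-7,0,0,0,-50,-7,0]' 40; python3 -m inch '[0,0,0,0,0,0,0,0,0,0,0,0,0,0,0,0,0,0,0,0,0,0,0,0,0,0,0,10,0,0,0,0,40,0,0,0,0,80,0,0,0,0,120,0,0,0,0,145,0,0]' 40
```

```text
t: 24.28
tool_pos: [0.7309, -0.0605, 0.0347]
orientation: [3.135, 0.196, 0.002]
force: [0.5, -0.8, 0.7]
opening: 0.0148
gripper_force: 0.0
t: 25.12
tool_pos: [0.7309, -0.0605, 0.1832]
orientation: [3.135, 0.196, 0.005]
force: [-0.0, -0.0, -2.3]
opening: 0.0095
gripper_force: 40.0
```

```bash
python3 -m inch '[-205,80,15,68,0,-205,80,15,68,0,-205,80,15,68,0,-205,80,15,68,0,-205,80,15,68,0,-205,80,15,68,0,-205,80,15,68,0,-205,80,15,68,0,-205,80,15,68,0,-205,80,15,68,0]'; python3 -m inch '[-4,0,0,12,0,-4,0,0,22,0,-4,0,0,22,0,-8,40,0,22,0,-12,80,0,22,0,-15,110,0,22,0,-15,128,0,22,0,-15,128,0,22,0,-15,128,0,22,0,-15,128,0,22,0]'
```

```text
t: 25.95
tool_pos: [0.5244, 0.0198, 0.1933]
orientation: [-2.482, -1.924, 0.001]
force: [-0.2, -0.3, -3.7]
opening: 0.0098
gripper_force: 40.0
t: 26.78
tool_pos: [0.5098, 0.1471, 0.1933]
orientation: [-2.078, -2.355, 0.002]
force: [-0.2, 0.3, -2.8]
opening: 0.0098
gripper_force: 40.0
```

```bash
python3 -m inch '[1,1,-20,0.5,0,1,1,-40,0.5,0,1,1,-44,0.5,0,1,1,-44,0.5,0]'; python3 -m inch '[0,0,-5,0,0,0,0,-10,0,0,0,0,-14,0,0,0,0,-18,0,0,0,0,-18,0,0]'
```

```text
t: 27.12
tool_pos: [0.5097, 0.1472, 0.1476]
orientation: [-2.069, -2.361, 0.006]
force: [-0.3, 0.0, -3.5]
opening: 0.0097
gripper_force: 40.0
t: 27.53
tool_pos: [0.5125, 0.151, 0.1346]
orientation: [-2.068, -2.365, -0.009]
force: [-4.3, 7.9, 7.5]
opening: 0.0099
gripper_force: 40.0
```

```bash
python3 -m inch '[0,0,3,0,0,-1,2,3,0,0,-1,2,3,0,0,-1,2,3,0,0]'; python3 - <<'E'
from h import *
snap('top','t6');snap('scene','s6')
a=cv2.imread('pics/t6.png')[130:270,160:270];b=cv2.imread('pics/s6.png')[200:320,260:390]
cv2.imwrite('pics/c6.png',np.hstack([cv2.resize(a,(393,500),interpolation=2),cv2.resize(b,(400,500) if 0 else (400,369),interpolation=2) if 0 else cv2.copyMakeBorder(cv2.resize(b,(400,369),interpolation=2),0,131,0,0,0)]))
s=robot.read_state();print(s['force'],s['wrist_torque'])
E
```

```text
t: 27.87
tool_pos: [0.5103, 0.1505, 0.1347]
orientation: [2.068, 2.364, 0.0]
force: [-0.1, 2.1, -0.9]
opening: 0.0101
gripper_force: 40.0
[-0.73781401  0.92295524 -1.05237717] [ 0.03602479 -0.09760127 -0.00132935]
```

View pics/c6.png

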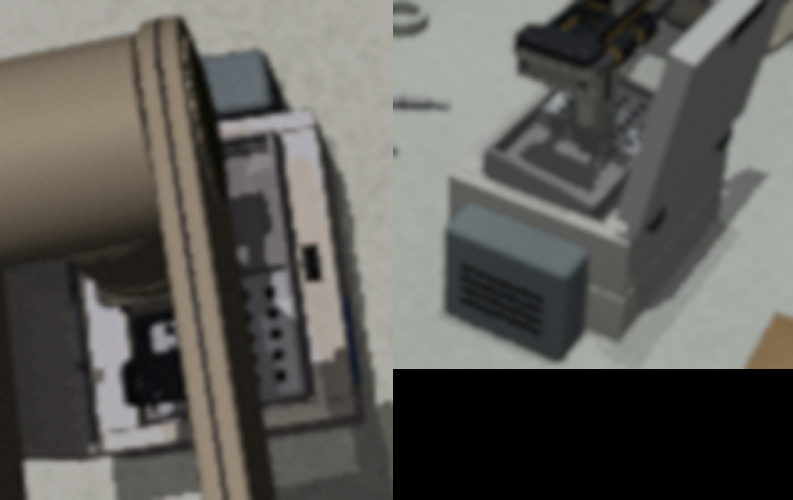

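The insert is level over the well, with its bay at the pod end and its front wall close to the well's front edge near (300,250). The force has relaxed after the +y shift, so I'll go down gently.

```bash
python3 -m inch '[0,1,-4,0,0,0,1,-8,0,0,0,1,-10,0,0,0,1,-12,0,0,0,1,-12,0,0]'
```

```text
t: 28.38
tool_pos: [0.5104, 0.1538, 0.1238]
orientation: [-2.067, -2.364, -0.005]
force: [-6.2, 10.9, 8.2]
opening: 0.0097
gripper_force: 40.0
```

```bash
python3 -m inch '[-1,3,0,0,0,-1,3,0,0,0,-1,3,0,0,0,-1,3,0,0,0]';python3 -m inch '[0,1,-4,0,0,0,1,-8,0,0,0,1,-10,0,0,0,1,-10,0,0]'
```

```text
t: 28.72
tool_pos: [0.5097, 0.1553, 0.1232]
orientation: [-2.068, -2.365, -0.003]
force: [-0.6, 6.3, 4.0]
opening: 0.0097
gripper_force: 40.0
t: 29.05
tool_pos: [0.5096, 0.157, 0.1133]
orientation: [-2.067, -2.364, -0.004]
force: [-2.6, 8.1, 4.1]
opening: 0.01
gripper_force: 40.0
```

```bash
python3 -m inch '[0,4,0,0,0,0,4,0,0,0,0,4,0,0,0,0,4,0,0,0]';python3 -m inch '[0,0,-4,0,0,0,0,-8,0,0,0,0,-10,0,0,0,0,-10,0,0]'; python3 - <<'E'
from h import *
snap('top','t7');snap('scene','s7')
a=cv2.imread('pics/t7.png')[130:270,160:270];b=cv2.imread('pics/s7.png')[200:320,260:390]
cv2.imwrite('pics/c7.png',np.hstack([cv2.resize(a,(393,500),interpolation=2),cv2.copyMakeBorder(cv2.resize(b,(400,369),interpolation=2),0,131,0,0,0)]))
E
```

```text
t: 29.38
tool_pos: [0.5089, 0.1595, 0.1121]
orientation: [-2.068, -2.364, 0.001]
force: [-1.1, 3.7, -1.7]
opening: 0.0095
gripper_force: 40.0
t: 29.72
tool_pos: [0.5092, 0.1604, 0.103]
orientation: [-2.068, -2.364, -0.002]
force: [-2.8, 7.0, 3.5]
opening: 0.0095
gripper_force: 40.0
```

View pics/c7.png

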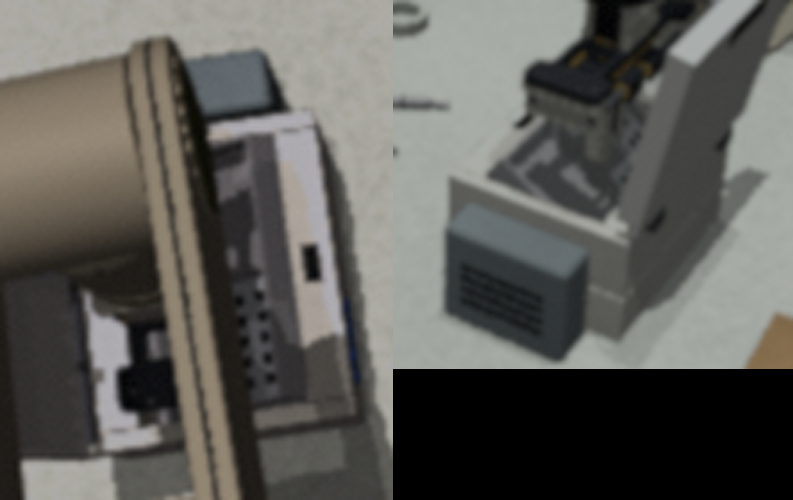

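The insert seems tilted, with its front edge caught on the rim. I'll lift it clear and check.

```bash
python3 -m inch '[0,-3,20,0,0,0,-6,45,0,0,0,-10,70,0,0,0,-10,90,0,0,0,-10,90,0,0,0,-10,90,0,0]'; python3 -m inch '[10,-70,20,0,0,20,-130,20,0,0,20,-150,20,0,0,20,-150,20,0,0,20,-150,20,0,0,20,-150,20,0,0]'; python3 - <<'E'
from h import *
snap('top','t8');snap('scene','s8')
a=cv2.imread('pics/t8.png')[110:270,160:330];b=cv2.imread('pics/s8.png')[140:300,230:380]
cv2.imwrite('pics/c8.png',np.hstack([cv2.resize(a,(425,400),interpolation=2),cv2.resize(b,(375,400),interpolation=2)]))
E
```

```text
t: 30.32
tool_pos: [0.5099, 0.1493, 0.1929]
orientation: [2.068, 2.363, 0.002]
force: [0.0, 0.1, -4.4]
opening: 0.0096
gripper_force: 40.0
t: 30.82
tool_pos: [0.5281, -0.0019, 0.2099]
orientation: [-2.07, -2.359, 0.004]
force: [0.4, -0.9, -4.1]
opening: 0.0093
gripper_force: 40.0
```

View pics/c8.png

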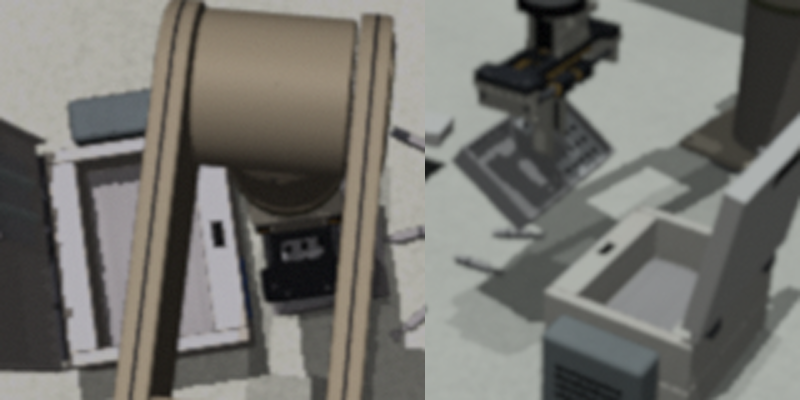

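The scene half (540,160) confirms it: the insert has pivoted in the pads, with its front side up. I'll set it on clear table to level it, then regrip.

```bash
python3 -m inch '[222,-38,0,0,0,222,-38,0,0,0,222,-38,0,0,0,222,-38,0,0,0,222,-38,0,0,0,222,-38,0,0,0,222,-38,-40,0,0,222,-38,-80,0,0,222,-38,-110,0,0,222,-38,-110,0,0]'; python3 -m inch '[0,0,-10,0,0,0,0,-20,0,0,0,0,-30,0,0,0,0,-40,0,0,0,0,-40,0,0]' 12; python3 -m inch '[0,0,-4,0,0,0,0,-8,0,0,0,0,-12,0,0,0,0,-16,0,0,0,0,-20,0,0,0,0,-22,0,0,0,0,-22,0,0]' 12
```

```text
t: 31.75
tool_pos: [0.7448, -0.0355, 0.0903]
orientation: [-2.057, -2.356, 0.015]
force: [-2.6, 0.4, -5.8]
opening: 0.0098
gripper_force: 40.0
t: 32.17
tool_pos: [0.7505, -0.0382, 0.0611]
orientation: [-2.068, -2.364, 0.001]
force: [-0.0, 0.4, -4.5]
opening: 0.0098
gripper_force: 12.0
t: 32.75
tool_pos: [0.7529, -0.0412, 0.0444]
orientation: [2.066, 2.359, 0.0]
force: [-2.8, -5.8, 9.7]
opening: 0.0098
gripper_force: 12.0
```

```bash
python3 -m inch '[0,0,0,0,40,0,0,0,0,40,0,0,0,0,40,0,0,0,0,40,0,0,40,0,40,0,0,80,0,40,0,0,120,0,40,0,0,160,0,40,-100,-40,180,0,40,-100,-40,180,0,40]'; python3 -m inch '[-200,-280,20,0,40,-200,-280,20,0,40,-200,-280,20,0,40,-200,-280,20,0,40,-200,-280,20,0,40,-200,-280,20,0,40,-200,-280,20,0,40,-200,-280,20,0,40,-200,-280,20,0,40,-200,-280,20,0,40]'; python3 - <<'E'
from h import *
snap('top','t9')
a=cv2.imread('pics/t9.png')[90:270,130:380]
cv2.imwrite('pics/c9.png',cv2.resize(a,(800,576),interpolation=2))
E
```

```text
t: 33.58
tool_pos: [0.6783, -0.0685, 0.2197]
orientation: [2.062, 2.362, 0.006]
force: [-0.4, -0.8, -0.0]
opening: 0.0372
gripper_force: 0.0
t: 34.42
tool_pos: [0.4733, -0.3515, 0.2361]
orientation: [2.073, 2.36, -0.001]
force: [0.7, -0.2, 0.2]
opening: 0.0372
gripper_force: 0.0
```

View pics/c9.png

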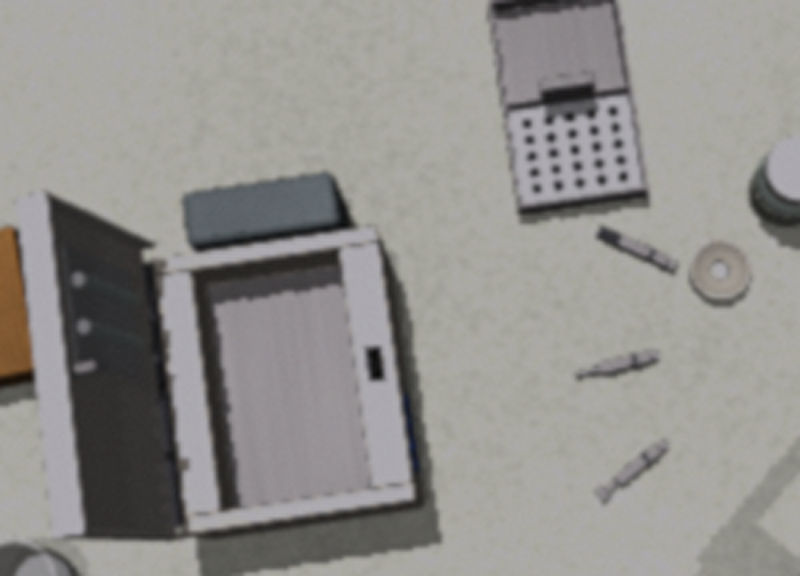

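The insert now stands level on the table with its bay towards +x. The plate top is at about (567,81), its lower rim corners at (521,206) and (646,190), and the well's inner rim is visible. I'll measure these.

```bash
python3 - <<'E'
from h import *
i=cv2.imread('pics/t9.png')
A=lambda x,y,z:px2w('t9',130+x/3.2-.34,90+y/3.2-.34,z)
print('plate ends',A(541,83,.058),A(592,76,.058),'c',A(567,80,.058))
BL,BR,TL,TR=A(520,206,.028),A(646,190,.028),A(491,8,.028),A(613,-8,.028)
print('rim',BL,BR,np.linalg.norm(BL-BR)); 
for a,b in((BL,TL),(BR,TR)):
    d=b-a;print('yaw',np.degrees(np.arctan2(d[1],d[0])),np.linalg.norm(d))
m=(BL+BR)/2;y=np.radians(7);print('centre from rim',m+.09*np.array([np.cos(y),np.sin(y),0]))
W=np.array([A(x,y,.11) for x,y in[(194,270),(341,248),(370,488),(219,513)]])
print('well',W.mean(0),[np.linalg.norm(W[i]-W[(i+1)%4]) for i in range(4)])
for n,u,v in(('left wall',(194+219)/2,392),('right wall',356,368)):print(n,A(u,v,.11))
print([w2px('t9',p).tolist() for p in ([.511,.147,.11],[.7529,-.0412,.058])])
# reference crop for subpixel
cv2.imwrite('pics/z.png',cv2.resize(i[80:165,275:345],None,fx=7,fy=7,interpolation=cv2.INTER_CUBIC)) 
print((robot.read_state()['tool_pos']))
E
```

```text
plate ends [ 0.756 -0.051  0.058] [ 0.7612 -0.0921  0.058 ] c [ 0.7582 -0.0719  0.058 ]
rim [ 0.6622 -0.0329  0.028 ] [ 0.6742 -0.1359  0.028 ] 0.10369667304209908
yaw 7.541402764884829 0.17067630181135285
yaw 7.992816191549946 0.17116275879992118
centre from rim [ 0.75752915 -0.07343176  0.028     ]
well [0.510075 0.14855  0.11    ] [np.float64(0.11339215140387804), np.float64(0.18479948593002088), np.float64(0.1142635987530587), np.float64(0.18661323640085128)]
left wall [0.5004 0.2047 0.11  ]
right wall [0.5174 0.0918 0.11  ]
[[218.1, 207.5], [295.0, 116.8]]
[ 0.47456115 -0.34969063  0.23588953]
```

```bash
python3 -m inch '[283,277,0,0,40,283,277,0,0,40,283,277,0,0,40,283,277,0,0,40,283,277,0,0,40,283,277,0,0,40,283,277,0,0,40,283,277,0,0,40,283,277,0,0,40,283,277,0,0,40]'; python3 -m inch '[0,0,-40,0,40,0,0,-80,0,40,0,0,-120,0,40,0,0,-120,0,40,0,0,-120,0,40]'
```

```text
t: 35.3
tool_pos: [0.7604, -0.0641, 0.2345]
orientation: [-2.061, -2.369, -0.002]
force: [-0.7, 0.1, 0.3]
opening: 0.0371
gripper_force: 0.0
t: 35.72
tool_pos: [0.7556, -0.069, 0.1117]
orientation: [-2.061, -2.361, 0.006]
force: [0.0, -0.1, 1.5]
opening: 0.0373
gripper_force: 0.0
```

```bash
python3 -m inch '[0,0,-30,0,40,0,0,-60,0,40,0,0,-75,0,40,0,0,-75,0,40,0,0,-75,0,40,0,0,-75,0,40]'; python3 -c "
from h import *
print(robot.read_state()['tool_pos'],robot.read_state()['orientation'])"
```

```text
t: 36.22
tool_pos: [0.7601, -0.0719, 0.0444]
orientation: [2.066, 2.362, 0.004]
force: [0.2, -0.0, -0.1]
opening: 0.0375
gripper_force: 0.0
[ 0.76007906 -0.07190036  0.0444469 ] [2.06608196 2.36201573 0.00351911]
```

```bash
python3 -m inch '[0,0,-8,0,40,0,0,-14,0,40,0,0,-14,0,40,0,0,-14,0,0,0,0,-14,0,0,0,0,-14,0,0,0,0,-14,0,0,0,0,-14,0,0,0,0,-14,0,0,0,0,-14,0,0]' 60; python3 -m inch '[0,0,10,0,0,0,0,40,0,0,0,0,80,0,0,0,0,120,0,0,0,0,155,0,0,0,0,155,0,0]'; python3 -c "
from h import *
print(robot.read_state()['tool_pos'],robot.read_state()['orientation'])"
```

```text
t: 37.05
tool_pos: [0.7582, -0.0719, 0.0271]
orientation: [2.068, 2.364, -0.0]
force: [-1.8, -0.4, 1.6]
opening: 0.0096
gripper_force: 60.0
t: 37.55
tool_pos: [0.7624, -0.0724, 0.1941]
orientation: [2.06, 2.355, 0.013]
force: [1.4, -0.7, -0.5]
opening: 0.0095
gripper_force: 60.0
[ 0.7624125  -0.07239001  0.1941412 ] [2.05994699 2.35504848 0.01261797]
```

```bash
python3 -m inch '[-248,60,0,0,0,-248,60,0,0,0,-248,60,0,0,0,-248,60,0,0,0,-248,60,0,0,0,-248,60,0,0,0,-248,60,0,0,0,-248,60,0,0,0,-248,60,0,0,0,-248,60,0,0,0]'; python3 -m inch '[0,40,0,0,0,0,80,0,0,0,0,120,0,0,0,0,150,0,0,0,0,161,0,0,0,0,161,-15,0,0,0,161,-30,0,0,0,161,-30,0,0,0,161,-30,0,0]';  python3 -c "
from h import *
print(robot.read_state()['tool_pos'],robot.read_state()['orientation'])"
```

```text
t: 38.38
tool_pos: [0.5112, -0.012, 0.1825]
orientation: [2.068, 2.363, 0.001]
force: [0.7, -0.6, -2.9]
opening: 0.0096
gripper_force: 60.0
t: 39.13
tool_pos: [0.5101, 0.1487, 0.1509]
orientation: [-2.068, -2.363, 0.003]
force: [-0.2, 0.9, -2.2]
opening: 0.0092
gripper_force: 60.0
[0.51008565 0.14872714 0.15092082] [-2.06793571 -2.36314344  0.00330435]
```

```bash
python3 -m inch '[0,0,-6,0,0,0,0,-12,0,0,0,0,-15,0,0,0,0,-17,0,0,0,0,-19,0,0,0,0,-19,0,0]'
```

```text
t: 39.63
tool_pos: [0.51, 0.149, 0.1325]
orientation: [-2.069, -2.364, 0.001]
force: [-0.2, -0.3, -3.5]
opening: 0.0097
gripper_force: 60.0
```

Underside is at 105 mm with no contact force, so it has entered the well. I'll continue.

```bash
python3 -m inch '[0,0,-3,0,0,0,0,-6,0,0,0,0,-9,0,0,0,0,-12,0,0,0,0,-15,0,0,0,0,-15,0,0]';python3 -m inch '[0,0,-3,0,0,0,0,-6,0,0,0,0,-9,0,0,0,0,-12,0,0,0,0,-12,0,0]'
```

```text
t: 40.13
tool_pos: [0.5096, 0.1491, 0.1169]
orientation: [-2.068, -2.364, 0.002]
force: [-0.5, -0.2, -2.5]
opening: 0.0097
gripper_force: 60.0
t: 40.55
tool_pos: [0.5096, 0.1491, 0.1049]
orientation: [-2.068, -2.364, 0.002]
force: [0.3, 0.6, -3.6]
opening: 0.0093
gripper_force: 60.0
```

```bash
python3 -m inch '[0,0,-5,0,0,0,0,-10,0,0,0,0,-15,0,0,0,0,-19,0,0,0,0,-23,0,0,0,0,-26,0,0,0,0,-26,0,0]'
```

```text
t: 41.13
tool_pos: [0.5095, 0.1491, 0.0789]
orientation: [-2.068, -2.364, 0.002]
force: [-0.1, -0.1, -2.6]
opening: 0.0095
gripper_force: 60.0
```

```bash
python3 -m inch '[0,0,-2,0,0,0,0,-2,0,0,0,0,-2,0,30,0,0,-2,0,30,0,0,-2,0,30,0,0,-2,0,30,0,0,40,0,30,0,0,80,0,30,0,0,110,0,30,0,-40,110,0,30]'; python3 -m inch '[-50,-360,0,0,40,-50,-360,0,0,40,-50,-360,0,0,40,-50,-360,0,0,40,-50,-360,0,0,40,-50,-360,0,0,40,-50,-360,0,0,40,-50,-360,0,0,40,-50,-360,0,0,40,-50,-360,0,0,40]'; python3 -m inch '[0,-80,0,0,30,0,-80,0,0,30,0,-80,0,0,30]'; python3 - <<'E'
from h import *
snap('top','t10')
i=cv2.imread('pics/t10.png')
a=cv2.resize(i[140:264,165:275],None,fx=4,fy=4,interpolation=cv2.INTER_CUBIC)
b=cv2.resize(i[152:252,305:365],None,fx=4.96,fy=4.96,interpolation=cv2.INTER_CUBIC)[:496]
cv2.imwrite('pics/c10.png',np.hstack([a,b]))
E
```

```text
t: 41.97
tool_pos: [0.5142, 0.1142, 0.1986]
orientation: [2.058, 2.365, 0.018]
force: [2.1, 0.7, 0.4]
opening: 0.0281
gripper_force: 0.0
t: 42.8
tool_pos: [0.4589, -0.2562, 0.1903]
orientation: [2.073, 2.358, -0.003]
force: [0.9, 0.2, -0.3]
opening: 0.0368
gripper_force: 0.0
t: 43.05
tool_pos: [0.4594, -0.336, 0.1897]
orientation: [2.071, 2.36, -0.003]
force: [0.8, -0.1, 0.0]
opening: 0.0284
gripper_force: 0.0
```

View pics/c10.png

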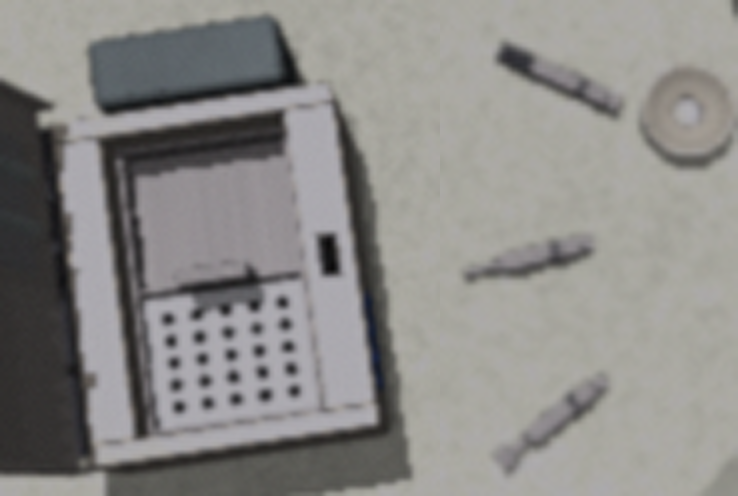

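The insert is home, with its bay at the pod end (215,215), and the instruments haven't moved. Next is the middle instrument.

```bash
python3 -m inch '[75,221,0,6,30,75,221,0,6,30,75,221,0,6,30,75,221,0,6,30,75,221,0,6,30,75,221,-30,6,30,75,221,-70,6,30,75,221,-110,6,30,75,221,-150,6,30,75,221,-150,6,30]' 30;python3 -m inch '[0,0,0,0,30,0,0,0,0,30,0,0,0,0,30]'
```

```text
t: 43.93
tool_pos: [0.5285, -0.1062, 0.0314]
orientation: [-1.932, -2.461, 0.007]
force: [-0.6, 0.3, -1.2]
opening: 0.0278
gripper_force: 0.0
t: 44.18
tool_pos: [0.5377, -0.1104, 0.0436]
orientation: [1.939, 2.466, 0.003]
force: [0.3, 0.1, 0.0]
opening: 0.0279
gripper_force: 0.0
```

```bash
python3 -m inch '[0,0,-15,0,30,0,0,-30,0,30,0,0,-34,0,30,0,0,-34,0,30,0,0,-34,0,30,0,0,-34,0,30]'
```

```text
t: 44.68
tool_pos: [0.5365, -0.1103, 0.0077]
orientation: [1.941, 2.467, 0.002]
force: [0.2, -0.7, -0.6]
opening: 0.0276
gripper_force: 0.0
```

```bash
python3 -m inch '[-2,-5,-2,0,30,-2,-5,-4,0,30,-2,-5,-5,0,30,-2,-5,-5,0,0,-2,-5,-5,0,0,-2,-5,-5,0,0,-2,-5,-5,0,0,-2,-5,-5,0,0,-2,-5,-5,0,0]' 30; python3 -m inch '[0,0,20,0,0,0,0,60,0,0,0,0,100,0,0,0,0,140,0,0,0,0,180,0,0,0,0,180,0,0,0,0,180,0,0]'; python3 -c "
from h import *
s=robot.read_state();print(s['tool_pos'],s['orientation'])"
```

```text
t: 45.43
tool_pos: [0.5332, -0.1148, 0.0009]
orientation: [-1.942, -2.47, -0.0]
force: [0.1, -0.0, -0.2]
opening: 0.0097
gripper_force: 30.0
t: 46.02
tool_pos: [0.5354, -0.1155, 0.1846]
orientation: [1.938, 2.464, 0.004]
force: [-0.8, 0.1, -1.8]
opening: 0.0097
gripper_force: 30.0
[ 0.53537677 -0.11548137  0.18462986] [1.93776598 2.46444389 0.00384109]
```

```bash
python3 -m inch '[36,269,0,-6,0,36,269,0,-6,0,36,269,0,-6,0,36,269,0,-6,0,36,269,0,-6,0,36,269,0,-6,0,36,269,0,-6,0,36,269,0,-6,0,36,269,0,-6,0,36,269,0,-6,0]'; python3 -m inch '[0,0,-30,0,0,0,0,-60,0,0,0,0,-90,0,0,0,0,-90,0,0,0,0,-90,0,0,0,0,-90,0,0]'
```

```text
t: 46.85
tool_pos: [0.5683, 0.1535, 0.1791]
orientation: [-2.067, -2.364, 0.004]
force: [-0.3, -1.1, -0.3]
opening: 0.0099
gripper_force: 30.0
t: 47.35
tool_pos: [0.5699, 0.1533, 0.0924]
orientation: [2.07, 2.363, 0.001]
force: [-0.2, 0.4, 0.1]
opening: 0.0096
gripper_force: 30.0
```

```bash
python3 -m inch '[0,0,-15,0,0,0,0,-25,0,0,0,0,-31,0,0,0,0,-34,0,0,0,0,-34,0,0,0,0,-34,0,0]'
```

```text
t: 47.85
tool_pos: [0.5694, 0.1542, 0.0573]
orientation: [2.068, 2.364, 0.0]
force: [-0.0, -0.4, -0.2]
opening: 0.0095
gripper_force: 30.0
```

```bash
python3 -m inch '[0,0,-2,0,0,0,0,-2,0,17,0,0,-2,0,17,0,0,-2,0,17,0,0,20,0,17,0,0,60,0,17,0,0,100,0,17,0,0,120,0,17,0,0,120,0,17]'; python3 -m inch '[-120,-279,0,31,30,-120,-279,0,31,30,-120,-279,0,31,30,-120,-279,0,31,30,-120,-279,0,31,30,-120,-279,0,31,30,-120,-279,0,31,30,-120,-279,0,31,30,-120,-279,0,31,30,-120,-279,0,31,30]'; python3 -m inch '[0,0,-40,0,30,0,0,-80,0,30,0,0,-120,0,30,0,0,-150,0,30,0,0,-150,0,30,0,0,-150,0,30,0,0,-150,0,30,0,0,-150,0,30]'; python3 - <<'E'
from h import *
s=robot.read_state();print(s['tool_pos'],s['orientation'],2*np.degrees(np.arctan2(s['orientation'][1],s['orientation'][0])))
E
```

```text
t: 48.6
tool_pos: [0.5729, 0.1549, 0.1844]
orientation: [2.064, 2.359, 0.014]
force: [-0.1, -0.6, 0.0]
opening: 0.0159
gripper_force: 0.0
t: 49.43
tool_pos: [0.4487, -0.1256, 0.1765]
orientation: [-1.366, -2.829, -0.0]
force: [0.2, 0.3, 0.3]
opening: 0.0281
gripper_force: 0.0
t: 50.1
tool_pos: [0.4515, -0.1252, 0.0296]
orientation: [1.358, 2.828, 0.001]
force: [-0.4, 0.2, 0.8]
opening: 0.028
gripper_force: 0.0
[ 0.45153869 -0.12519135  0.02962884] [1.35837914e+00 2.82788687e+00 6.11142879e-04] 128.68527477895873
```

```bash
python3 -m inch '[-2,0,-15,0,30,-2,0,-25,0,30,-2,0,-28,0,30,-2,0,-28,0,30,-2,0,-28,0,0,-2,0,-28,0,0,-2,0,-28,0,0,-2,0,-28,0,0,-2,0,-28,0,0,-2,0,-28,0,0]' 30; python3 -m inch '[0,0,20,0,0,0,0,60,0,0,0,0,100,0,0,0,0,140,0,0,0,0,180,0,0,0,0,180,0,0,0,0,180,0,0]'
```

```text
t: 50.93
tool_pos: [0.4484, -0.1254, 0.0003]
orientation: [1.36, 2.829, -0.0]
force: [-0.8, -0.4, 5.6]
opening: 0.0096
gripper_force: 30.7
t: 51.52
tool_pos: [0.4494, -0.1257, 0.1826]
orientation: [1.358, 2.825, 0.001]
force: [-0.1, 0.7, -1.1]
opening: 0.0096
gripper_force: 30.0
```

```bash
python3 -m inch '[95,276,0,-31,0,95,276,0,-31,0,95,276,0,-31,0,95,276,0,-31,0,95,276,0,-31,0,95,276,0,-31,0,95,276,0,-31,0,95,276,0,-31,0,95,276,0,-31,0,95,276,0,-31,0]'; python3 -m inch '[0,0,-30,0,0,0,0,-60,0,0,0,0,-90,0,0,0,0,-90,0,0,0,0,-90,0,0,0,0,-90,0,0]';python3 -m inch '[0,0,-15,0,0,0,0,-25,0,0,0,0,-31,0,0,0,0,-34,0,0,0,0,-34,0,0,0,0,-34,0,0]'
```

```text
t: 52.35
tool_pos: [0.5409, 0.1523, 0.1764]
orientation: [-2.064, -2.366, 0.005]
force: [0.2, 0.1, -1.1]
opening: 0.0097
gripper_force: 30.0
t: 52.85
tool_pos: [0.5425, 0.1504, 0.09]
orientation: [2.069, 2.363, 0.001]
force: [0.3, -0.5, -0.3]
opening: 0.009
gripper_force: 30.0
t: 53.35
tool_pos: [0.5424, 0.1512, 0.0553]
orientation: [2.068, 2.364, 0.0]
force: [0.6, -0.2, -0.4]
opening: 0.0096
gripper_force: 30.0
```

```bash
python3 -m inch '[0,0,-1,0,17,0,0,-1,0,17,0,0,-1,0,17,0,0,20,0,17,0,0,60,0,17,0,0,100,0,17,0,0,120,0,17,0,0,120,0,17]'; python3 -m inch '[86,-284,0,-35,30,86,-284,0,-35,30,86,-284,0,-35,30,86,-284,0,-35,30,86,-284,0,-35,30,86,-284,0,-35,30,86,-284,0,-35,30,86,-284,0,-35,30,86,-284,0,-35,30,86,-284,0,-35,30]'; python3 -m inch '[0,0,-40,0,30,0,0,-80,0,30,0,0,-120,0,30,0,0,-145,0,30,0,0,-145,0,30,0,0,-145,0,30,0,0,-145,0,30,0,0,-145,0,30]'; python3 - <<'E'
from h import *
s=robot.read_state();print(s['tool_pos'],2*np.degrees(np.arctan2(s['orientation'][1],s['orientation'][0])))
E
```

```text
t: 54.02
tool_pos: [0.5459, 0.1519, 0.1822]
orientation: [2.064, 2.359, 0.013]
force: [0.0, -0.3, 0.5]
opening: 0.0158
gripper_force: 0.0
t: 54.85
tool_pos: [0.6277, -0.1326, 0.174]
orientation: [-2.683, -1.631, 0.001]
force: [0.1, 0.7, -0.2]
opening: 0.0279
gripper_force: 0.0
t: 55.52
tool_pos: [0.6306, -0.1328, 0.0334]
orientation: [2.68, 1.632, 0.006]
force: [0.4, -0.4, 1.0]
opening: 0.0276
gripper_force: 0.0
[ 0.6305649  -0.13275207  0.03343361] 62.693482262955165
```

```bash
python3 -m inch '[-1,0,-15,0,30,-1,0,-26,0,30,-1,0,-30,0,30,-1,0,-30,0,30,-1,0,-30,0,0,-1,0,-30,0,0,-1,0,-30,0,0,-1,0,-30,0,0,-1,0,-30,0,0,-1,0,-30,0,0]' 30; python3 -m inch '[0,0,20,0,0,0,0,60,0,0,0,0,100,0,0,0,0,140,0,0,0,0,180,0,0,0,0,180,0,0,0,0,180,0,0]'
```

```text
t: 56.35
tool_pos: [0.6274, -0.1329, 0.0004]
orientation: [2.683, 1.633, 0.001]
force: [-0.5, -1.1, 4.6]
opening: 0.0097
gripper_force: 30.7
t: 56.93
tool_pos: [0.6293, -0.1335, 0.1839]
orientation: [2.679, 1.63, 0.007]
force: [0.1, -0.3, -0.7]
opening: 0.0097
gripper_force: 30.0
```

```bash
python3 -m inch '[-71,285,0,35,0,-71,285,0,35,0,-71,285,0,35,0,-71,285,0,35,0,-71,285,0,35,0,-71,285,0,35,0,-71,285,0,35,0,-71,285,0,35,0,-71,285,0,35,0,-71,285,0,35,0]'; python3 -m inch '[0,0,-30,0,0,0,0,-60,0,0,0,0,-90,0,0,0,0,-100,0,0,0,0,-105,0,0,0,0,-105,0,0,0,0,-105,0,0]'; python3 - <<'E'
from h import *
s=robot.read_state();print(s['tool_pos'],2*np.degrees(np.arctan2(s['orientation'][1],s['orientation'][0])))
E
```

```text
t: 57.77
tool_pos: [0.5552, 0.152, 0.178]
orientation: [-2.066, -2.365, 0.004]
force: [-0.0, -0.5, -1.2]
opening: 0.0097
gripper_force: 30.0
t: 58.35
tool_pos: [0.5573, 0.1517, 0.0762]
orientation: [2.069, 2.363, 0.002]
force: [0.4, -0.3, -0.1]
opening: 0.0092
gripper_force: 30.0
[0.55726565 0.15165909 0.07623589] 97.58687321034007
```

```bash
python3 -m inch '[0,0,-3,0,0,0,0,-6,0,0,0,0,-7,0,0,0,0,-7,0,17,0,0,-7,0,17,0,0,-7,0,17,0,0,-7,0,17,0,0,30,0,17,0,0,70,0,17,0,0,110,0,17]'; python3 -m inch '[-60,-300,20,0,0,-60,-300,20,0,0,-60,-300,20,0,0,-60,-300,20,0,0,-60,-300,20,0,0,-60,-300,20,0,0,-60,-300,20,0,0,-60,-300,20,0,0,-60,-300,20,0,0,-60,-300,20,0,0]'; python3 - <<'E'
from h import *
snap('top','t11');snap('scene','s11')
a=cv2.imread('pics/t11.png')[140:264,165:275];b=cv2.imread('pics/s11.png')[140:320,150:400]
cv2.imwrite('pics/c11.png',np.hstack([cv2.resize(a,(440,496),interpolation=2),cv2.copyMakeBorder(cv2.resize(b,(350,252),interpolation=2),0,244,0,0,0)]))
E
```

```text
t: 59.18
tool_pos: [0.5551, 0.152, 0.1853]
orientation: [-2.067, -2.363, 0.003]
force: [0.8, 0.5, 1.2]
opening: 0.0159
gripper_force: 0.0
t: 60.02
tool_pos: [0.496, -0.1485, 0.205]
orientation: [2.071, 2.362, 0.001]
force: [-0.1, -0.3, -1.2]
opening: 0.0007
gripper_force: 0.0
```

View pics/c11.png

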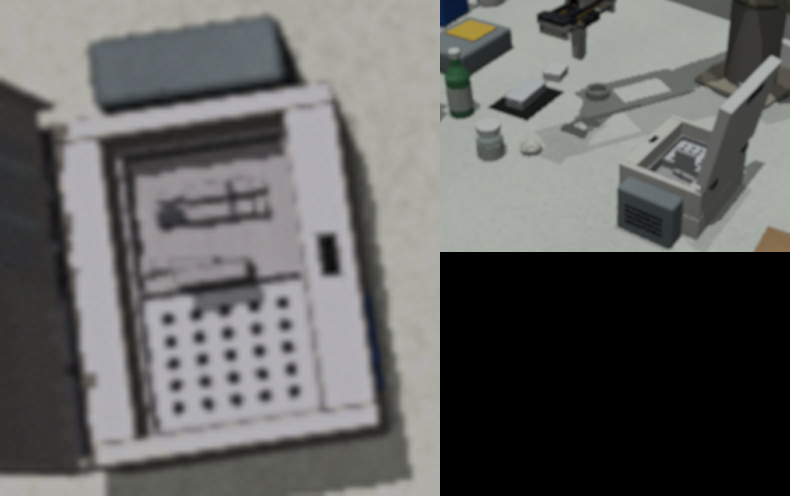

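All three instruments are in the bay: two at (215,205), and one beside the grip plate with its end showing at (155,275). The box is still on the mat. Next I'll go over the lid and behind it.

```bash
python3 -m inch '[0,0,40,0,0,0,0,80,0,0,0,0,120,0,0,0,0,165,0,0,-1,40,165,0,0,-2,80,165,0,0,-3,120,165,0,0,-3,160,165,0,0,-3,200,165,0,0,-3,230,165,0,0]'; python3 -m inch '[-4,230,0,0,0,-4,230,0,0,0,-4,230,0,0,0,-4,230,0,0,0,-4,230,0,0,0,-4,230,0,0,0,-4,230,0,0,0,-4,230,0,0,0]'; python3 -m inch '[0,0,-30,0,0,0,0,-60,0,0,0,0,-90,0,0,0,0,-108,0,0,0,0,-108,0,0,0,0,-108,0,0]'; python3 - <<'E'
from h import *
s=robot.read_state();p=s['tool_pos'];print(p,s['q'].round(2),s['force'])
d=p[:2]-[.511,.148];print('xp,yp',d@[.991,.132],d@[-.132,.991])
E
```

```text
t: 60.95
tool_pos: [0.4923, 0.0867, 0.3699]
orientation: [-2.064, -2.368, -0.001]
force: [0.2, -0.0, 0.6]
opening: 0.0004
gripper_force: 0.0
t: 61.62
tool_pos: [0.4877, 0.3146, 0.3691]
orientation: [-2.062, -2.369, 0.002]
force: [-0.0, -0.8, 0.9]
opening: 0.0005
gripper_force: 0.0
t: 62.12
tool_pos: [0.4885, 0.3113, 0.2613]
orientation: [-2.069, -2.364, 0.003]
force: [0.4, -1.3, 0.2]
opening: 0.0007
gripper_force: 0.0
[0.48845316 0.31126716 0.26130015] [ 0.48  0.06  1.48 -0.    1.6   0.35] [ 0.40730743 -1.33877824  0.15976156]
xp,yp -0.0007926490651724745 0.16477394043858176
```

```bash
python3 - <<'E'
import numpy as np
def P(t,r=152): return np.array([88-r*np.cos(t)+8*np.sin(t)+7.5,122+r*np.sin(t)+8*np.cos(t)])
prev=np.array([164.8,261.3]);seq=[P(1.78+.0)]
th=np.arange(1.70,.06,-.04)
base=prev
print('approach',[(round(-.132*(q-base[0])),round(.991*(q-base[0])),round(P(1.74)[1]-base[1])) for q in (155,146,138,P(1.74)[0])])
base=P(1.74)
for k in range(0,len(th),10):
    out=[]
    for t in th[k:k+10]:
        d=P(t)-base; out+=[round(-.132*d[0]),round(.991*d[0]),round(d[1]),0,0]
    print(round(th[min(k+9,len(th)-1)],2),str(out).replace(' ','')); base=P(th[min(k+9,len(th)-1)])
print(P(th[-1]))
E
```

```text
approach [(1, -10, 9), (2, -19, 9), (4, -27, 9), (5, -35, 9)]
1.34 [1,-6,1,0,0,2,-12,2,0,0,2,-18,3,0,0,3,-24,3,0,0,4,-30,4,0,0,5,-36,4,0,0,6,-42,3,0,0,6,-48,3,0,0,7,-54,2,0,0,8,-60,1,0,0]
0.94 [1,-6,-1,0,0,2,-12,-3,0,0,2,-18,-4,0,0,3,-23,-6,0,0,4,-29,-8,0,0,5,-35,-11,0,0,5,-40,-13,0,0,6,-45,-16,0,0,7,-51,-19,0,0,7,-56,-22,0,0]
0.54 [1,-5,-3,0,0,1,-10,-7,0,0,2,-15,-11,0,0,3,-19,-15,0,0,3,-23,-19,0,0,4,-28,-23,0,0,4,-32,-28,0,0,5,-36,-33,0,0,5,-39,-37,0,0,6,-43,-42,0,0]
0.14 [0,-3,-5,0,0,1,-6,-10,0,0,1,-9,-16,0,0,2,-12,-21,0,0,2,-14,-27,0,0,2,-16,-32,0,0,2,-18,-38,0,0,3,-20,-44,0,0,3,-22,-50,0,0,3,-23,-56,0,0]
0.1 [0,-1,-6,0,0]
[-54.94196579 145.13471265]
```

```bash
python3 -m inch '[1,-10,5,0,0,2,-19,9,0,0,4,-27,9,0,0,5,-35,9,0,0]'; python3 -m inch '[1,-6,1,0,0,2,-12,2,0,0,2,-18,3,0,0,3,-24,3,0,0,4,-30,4,0,0,5,-36,4,0,0,6,-42,3,0,0,6,-48,3,0,0,7,-54,2,0,0,8,-60,1,0,0]'
```

```text
t: 62.45
tool_pos: [0.4955, 0.277, 0.2737]
orientation: [2.068, 2.363, 0.008]
force: [-0.5, 4.4, 2.7]
opening: 0.0008
gripper_force: 1.7
t: 63.28
tool_pos: [0.502, 0.2166, 0.2716]
orientation: [-2.068, -2.364, 0.001]
force: [-1.5, 3.2, -0.3]
opening: 0.0001
gripper_force: 1.8
```

The contact force is low, so I'll continue along the arc.

```bash
python3 -m inch '[1,-6,-1,0,0,2,-12,-3,0,0,2,-18,-4,0,0,3,-23,-6,0,0,4,-29,-8,0,0,5,-35,-11,0,0,5,-40,-13,0,0,6,-45,-16,0,0,7,-51,-19,0,0,7,-56,-22,0,0]'; python3 -m inch '[1,-5,-3,0,0,1,-10,-7,0,0,2,-15,-11,0,0,3,-19,-15,0,0,3,-23,-19,0,0,4,-28,-23,0,0,4,-32,-28,0,0,5,-36,-33,0,0,5,-39,-37,0,0,6,-43,-42,0,0]'
```

```text
t: 64.12
tool_pos: [0.5095, 0.1607, 0.2495]
orientation: [2.068, 2.364, 0.001]
force: [0.7, 4.2, -0.3]
opening: 0.0007
gripper_force: 1.9
t: 64.95
tool_pos: [0.5152, 0.118, 0.2077]
orientation: [2.068, 2.365, 0.001]
force: [-0.3, 5.4, 2.6]
opening: 0.0004
gripper_force: 2.3
```

```bash
python3 -m inch '[0,-3,-5,0,0,1,-6,-10,0,0,1,-9,-16,0,0,2,-12,-21,0,0,2,-14,-27,0,0,2,-16,-32,0,0,2,-18,-38,0,0,3,-20,-44,0,0,3,-22,-50,0,0,3,-23,-56,0,0]'; python3 -m inch '[0,-4,-3,0,0,1,-8,-5,0,0,2,-12,-8,0,0,2,-16,-10,0,0,3,-20,-12,0,0,3,-22,-13,0,0,3,-22,-13,0,0]'; python3 - <<'E'
from h import *
s=robot.read_state();p=s['tool_pos'];d=p[:2]-[.511,.148];print('xp,yp',d@[.991,.132],d@[-.132,.991])
E
```

```text
t: 65.78
tool_pos: [0.5183, 0.095, 0.1513]
orientation: [2.068, 2.364, 0.0]
force: [0.5, 2.9, 5.4]
opening: 0.0005
gripper_force: 2.7
t: 66.37
tool_pos: [0.5212, 0.0723, 0.1386]
orientation: [2.069, 2.364, -0.001]
force: [0.2, 0.2, 2.9]
opening: 0.0004
gripper_force: 1.6
xp,yp 0.00011440784187683253 -0.07633736350702648
```

```bash
python3 -m inch '[0,0,-4,0,0,0,0,-8,0,0,0,0,-12,0,0,0,0,-16,0,0,0,0,-19,0,0,0,0,-21,0,0,0,0,-22,0,0,0,0,-22,0,0]'
```

```text
t: 67.03
tool_pos: [0.5216, 0.0721, 0.1175]
orientation: [2.068, 2.363, -0.001]
force: [-0.7, -4.6, 8.3]
opening: 0.0007
gripper_force: 4.5
```

```bash
python3 -m inch '[0,0,-1,0,0,0,0,-2,0,0,0,0,-3,0,0,0,0,-3,0,0]'; python3 -m inch '[0,0,4,0,0,0,0,8,0,0,0,0,14,0,0,0,0,30,0,0,0,0,60,0,0,5,-40,60,0,0,10,-80,60,0,0,15,-120,60,0,0]'; python3 -m inch '[-100,-150,60,0,0,-100,-150,60,0,0,-100,-150,60,0,0,-100,-150,60,0,0,-100,-150,60,0,0,-100,-150,60,0,0,-100,-150,60,0,0,-100,-150,60,0,0,-100,-150,60,0,0,-100,-150,60,0,0]'; python3 -m inch '[0,0,0,0,0,0,0,0,0,0,0,0,0,0,0,0,0,0,0,0,0,0,0,0,0,0,0,0,0,0,0,0,0,0,0,0,0,0,0,0,0,0,0,0,0,0,0,0,0,0]'; python3 - <<'E'
from h import *
snap('top','t12');snap('scene','s12')
a=cv2.imread('pics/t12.png')[140:270,150:480];b=cv2.imread('pics/s12.png')[140:320,150:400]
cv2.imwrite('pics/c12.png',np.vstack([cv2.resize(a,(660,260),interpolation=2),cv2.copyMakeBorder(cv2.resize(b,(430,310),interpolation=2),0,0,0,230,0)]))
E
```

```text
t: 67.37
tool_pos: [0.5217, 0.0721, 0.1164]
orientation: [2.067, 2.363, -0.001]
force: [-9.1, -5.4, 23.8]
opening: 0.0006
gripper_force: 11.3
t: 68.03
tool_pos: [0.5362, -0.0473, 0.1743]
orientation: [2.065, 2.367, 0.001]
force: [1.6, 0.7, -0.3]
opening: 0.0005
gripper_force: 0.0
t: 68.87
tool_pos: [0.4364, -0.1956, 0.233]
orientation: [-2.065, -2.365, 0.0]
force: [0.8, 0.5, 0.3]
opening: 0.0008
gripper_force: 0.0
t: 69.7
tool_pos: [0.4361, -0.1969, 0.2339]
orientation: [2.069, 2.364, -0.0]
force: [0.1, -0.3, -0.3]
opening: 0.001
gripper_force: 0.0
```

View pics/c12.png

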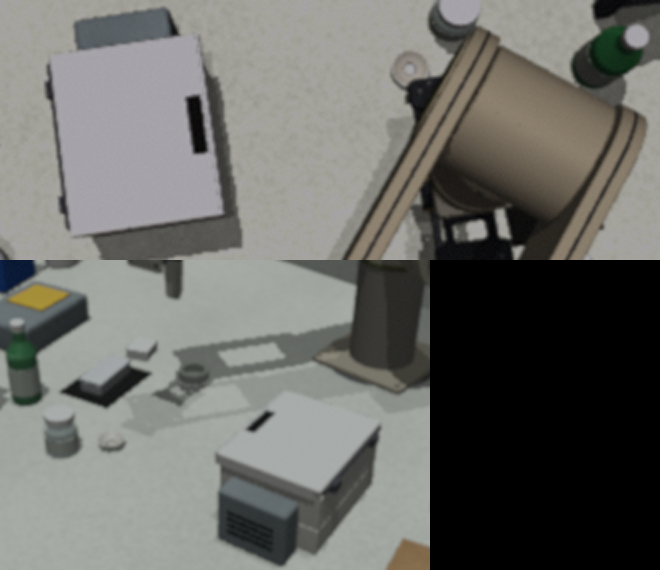

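The lid is shut and level at (135,135), and the box is on the mat at (105,373). I'll check the box position, confirm the lid is still shut, and hand in.

```bash
python3 - <<'E'
from h import *
x=px2w('s12',150+105/1.72,140+113/1.72,.034);print('box',x)
d=cv2.absdiff(snap('top','t13')['image'],cv2.imread('pics/top0.png'))[150:262,170:262].max(2);print('lid diff px',(d>40).sum())
print(robot.read_state()['t'])
if np.hypot(*(x[:2]-[.465,-.3665]))<.03: print(job.close_job())
E
```

```text
box [ 0.4818 -0.3473  0.034 ]
lid diff px 232
69.85
the job is handed in; nothing more can be done
None
```

The job is handed in. The last images show the lid latched shut and the box on the mat about 25 mm off centre. Before the lid closed, they showed the insert home with its bay at the pod end and all three instruments in it, though one was only partly visible. I was not shown the judge's result.

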